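Reload the reagent rack in reverse order

TASK

The analyser counts its reagents from the other end, so move the four reagent bottles from the grey rack to the blue rack in reverse order: the bottle that stands leftmost in the grey rack goes into the rightmost bay of the blue rack, and so on, left and right as the robot sees them. Stand each bottle upright in the middle of its own bay, keep them all upright on the way, and leave all four let go and at rest.

Things in the scene. Friction and masses are not known exactly. Their poses are not given: they have to be found in the camera images.
- old_rack: Grey painted rack, four bays in a row, a dark rubber disc in the middle of each: full at the start. Fixed. 366 x 98 mm, 16 high. Origin: underside centre. y along the row to the robot's left (yaw 0 +- 0.2), x away. Bay centres x = 0, y = +135, +45, -45, -135 mm (left first). Bay floor 6 mm above origin, 85 x 86 mm, ribs, rims 10 mm higher.
- new_rack: Blue plastic rack, four bays in a row, a white disc in the middle of each: empty at the start; a computer 375 mm tall is behind (x > 0.67, y 0.02 to 0.20 m). Fixed. 366 x 98 mm, 16 high. Origin: underside centre. y along the row to the robot's left (yaw 0 +- 0.2), x away. Bay centres x = 0, y = +135, +45, -45, -135 mm (left first). Bay floor 6 mm above origin, 85 x 86 mm, ribs, rims 10 mm higher.
- bottle_red: Brown bottle with a red cap, closed, loose, upright, 60 mm across the body and 120 mm tall; the cap is 37 mm across, its top 120 mm and its lower edge 101 mm above the underside. Origin at the centre of its underside, z up. Under 0.45 kg; can be lifted by the cap.
- bottle_blue: White bottle with a blue cap, closed, loose, upright, 64 mm across the body and 130 mm tall; the cap is 40 mm across, its top 130 mm and its lower edge 109 mm above the underside. Origin at the centre of its underside, z up. Under 0.45 kg; can be lifted by the cap.
- bottle_black: Brown bottle with a black cap, closed, loose, upright, 45 mm across the body and 95 mm tall; the cap is 28 mm across, its top 95 mm and its lower edge 80 mm above the underside. Origin at the centre of its underside, z up. Under 0.45 kg; can be lifted by the cap.
- bottle_white: Small brown bottle with a white cap, closed, loose, upright, 38 mm across the body and 82 mm tall; the cap is 24 mm across, its top 82 mm and its lower edge 69 mm above the underside. Origin at the centre of its underside, z up. Under 0.45 kg; can be lifted by the cap.
- tag_red: Small red tag, 34 mm wide, fixed to the near rim of the grey rack before the bay in which the red-capped bottle starts, so it still shows that bay when the bottle has gone. Origin at its underside, 46 mm from that bay's centre towards the robot, on the 16 mm high rim; 6 mm high.
- tag_blue: Small blue tag, 34 mm wide, fixed to the near rim of the grey rack before the bay in which the blue-capped bottle starts, so it still shows that bay when the bottle has gone. Origin at its underside, 46 mm from that bay's centre towards the robot, on the 16 mm high rim; 6 mm high.
- tag_black: Small black tag, 34 mm wide, fixed to the near rim of the grey rack before the bay in which the black-capped bottle starts, so it still shows that bay when the bottle has gone. Origin at its underside, 46 mm from that bay's centre towards the robot, on the 16 mm high rim; 6 mm high.
- tag_white: Small white tag, 34 mm wide, fixed to the near rim of the grey rack before the bay in which the white-capped bottle starts, so it still shows that bay when the bottle has gone. Origin at its underside, 46 mm from that bay's centre towards the robot, on the 16 mm high rim; 6 mm high.
There are look-alikes about, which are no part of the job. Leave any pink or purple look-alike of the bottle_blue alone.

How it is judged:
By the outcome, as a careful person would: the job done as asked, in the order asked, and still so for the second after the job is handed in, with the robot touching nothing.
It also fails if it takes over 128 s, if anything falls off the work surface, if the arm or the gripper's body presses on something with over 40 N, if the wrist force passes 120 N, or if a joint passes its speed limit or range.

ROBOT

A 6-joint arm with a two-finger parallel gripper is mounted at the origin on a cart in front of the work surface, level with it; the furniture and walls round the work are solid. World frame = base frame: x ahead of the robot, y to its left, z up, the work surface at z = 0. Lengths are in mm, angles in rad, forces in N, time in s.
With the tool pointing down it reaches from about 300 to 825 mm from the base axis. Payload 5.4 kg.
Tool frame: the origin (TCP) lies at the very end of the fingers, on their centre line; the grasp point (between the pads) lies 19 mm behind it; z points along the fingers, y is the line along which they close (so a half turn about z gives the same grasp; the last joint's range is limited). The gripper opens to 92 mm and grips with 3 to 60 N. Pads are 20 mm wide; open, the fingers measure 128 mm over their backs; the gripper's body (75 mm by 189 mm) begins 69 mm behind the grasp point.
Start: joints at [0.906, 0.158, 1.597, -0, 1.386, -0.21], TCP at [252.594, 516.529, 214.601] pointing down, gripper open.
Joint ranges: [-2.91, 2.91], [-0.94, 2.29], [0.18, 2.7], [-1.29, 4.43], [0.17, 2.64], [-3, 3]. Speed limits (rad/s): [2.57, 2.57, 3.14, 3.14, 3.14, 3.14].

INTERFACE

Orientations are given as a unit quaternion [w, x, y, z].
In Python, from workcell import r, snapshot gives the robot as it stands. The module is installed in compiled form; this text tells all that it offers.
- The arm moves only by the tool step_arm, never from a script. Its argument "series" is a list of rows, each a list of 4 numbers: the shift along the tool's x, y, z each as a share of 0.12 m, from -1 to 1, then the turn about the tool's z as a share of 45 degrees, from -1 to 1. A call has 1 to 5 rows; each row shifts and turns the commanded pose from where the row before left it, along the tool's axes as they then stand; what a row does not reach is not made up. A row lasts 1/8 s, in which the tool goes at most 62.5 mm and 10.7 degrees, less where a joint would pass 70% of its speed; a pose out of reach is approached as far as the arm can. A call with a number of a shift or a turn outside -1 to 1 is refused whole. A call with a gripper value outside its range is refused whole. "jaw" is the finger opening in mm, from 0 to 91.9, set as the call begins (left out, the last holds). The fingers move at their own pace and stop on an object; the grip force is fixed at half the most. Time passes only in rows, so rows that do not move let the fingers close. It gives the time, the measured TCP pose, the force, the opening and the grip force at its end, in the units of the state.
- r.observe(): the state, without advancing time (a new reading comes with each control period).
- snapshot(name): name is "scene" or "top" or "wrist"; returns a dict with "frame" (480x640x3 uint8, red, green, blue), "fx", "fy", "cx", "cy" (pixels), "world_to_cam" (4x4, takes a point from world to camera coordinates); the wrist camera has in their place "mount" (4x4, takes a point from camera to tool coordinates, whose origin is the TCP and whose axes are the flange's). Camera axes: x right, y down, z forward; pixel columns grow to the right and rows downward; lengths in mm; the calibration is good to about 2 mm. A picture is of the moment at which its call begins: read the wrist's pose just before it. There is no depth.
- r.finish_job(): hands the job in; it is judged then, once.
The state is a dict: "time_s": time; "joint_pos": joint angles; "joint_velocities": joint speeds; "tau": joint torques, N m; "eef_pos": TCP position; "tool_rot": TCP orientation; "wrist_force": force on the tool from outside, world axes, zero at the start; "wrist_torque": the same for the moment, N m; "finger_gap": opening from 0.0 (shut) to 1.0 (fully open); "gripper_force": force on a finger pad.
Only numpy, scipy, OpenCV 4.12 (cv2) and the standard library are available. Lean on these libraries where they do the work, as an engineer would, in place of code of your own. Each camera call takes 0.05 s, during which the arm holds its last target. There are 200 camera calls.

## Working session

There is one attempt and no reset: what is moved stays moved. The work goes in short steps, Python scripts to look and compute and a tool call to move; the robot and the scene stay as the last step left them, time stands still between calls to the robot, and variables do not carry over. Pictures are saved under pics/ and viewed, at most 14 in all, crops included, and the job is handed in when it is done.

Besides the shell and the picture viewer there is one more tool, called as name(argument=value, ...), one argument or row to a line, values as JSON. step_arm: Moves the arm, as the interface text tells. Its arguments: {"type":"object","properties":{"series":{"type":"array","items":{"type":"array","items":{"type":"number","minimum":-1,"maximum":1}}},"jaw":{"type":"number"}},"required":["series"]}

```bash
mkdir -p pics; python3 - <<'E'
from workcell import r, snapshot
import cv2,pickle
print(r.observe())
d={}
for n in("scene","top"):
    s=snapshot(n);d[n]=s
    cv2.imwrite(f"pics/{n}0.png",s["frame"][:,:,::-1])
    print(n,s["fx"],s["fy"],s["cx"],s["cy"],s["world_to_cam"])
pickle.dump(d,open("s0.pkl","wb"))
E
```

```text
{'time_s': 0.0, 'joint_pos': array([ 9.05904560e-01,  1.59052402e-01,  1.59824039e+00, -6.11483814e-07,
        1.38620542e+00, -2.10099970e-01]), 'joint_velocities': array([-0.0002998 ,  0.00203248,  0.00046983, -0.00072815,  0.00078581,
       -0.00159544]), 'tau': array([-1.50524073e-03, -3.85589433e+01, -3.22108734e+01,  6.99239457e-02,
        3.82305938e-02, -1.63963778e-04]), 'eef_pos': array([252.20139424, 516.03176211, 213.61296655]), 'tool_rot': array([-4.03392971e-04,  2.25441070e-01,  9.74256340e-01, -8.63166857e-04]), 'wrist_force': array([-1.11081319,  0.35766183,  0.16468488]), 'wrist_torque': array([0.05672106, 0.05479989, 0.02272015]), 'gripper_force': 0.0, 'finger_gap': 0.9995669733775195}
scene 519.9296952456327 519.9296952456327 323.4156553857585 243.8786829788719 [[ 5.14507474e-01 -8.57430969e-01 -9.70531915e-03 -3.08400476e+02]
 [-6.58938673e-01 -3.88107464e-01 -6.44338748e-01  3.56389619e+02]
 [ 5.48709290e-01  3.37912312e-01 -7.64678615e-01  1.01359297e+03]
 [ 0.00000000e+00  0.00000000e+00  0.00000000e+00  1.00000000e+00]]
top 493.8918194807989 493.8918194807989 317.93510425545264 238.0435651558106 [[ 6.96677937e-03 -9.99946280e-01 -7.67475210e-03 -5.42658376e+01]
 [-9.93323658e-01 -6.03643856e-03 -1.15202742e-01  4.97096395e+02]
 [ 1.15150226e-01  8.42610492e-03 -9.93312351e-01  1.50108724e+03]
 [ 0.00000000e+00  0.00000000e+00  0.00000000e+00  1.00000000e+00]]
```

View pics/scene0.png

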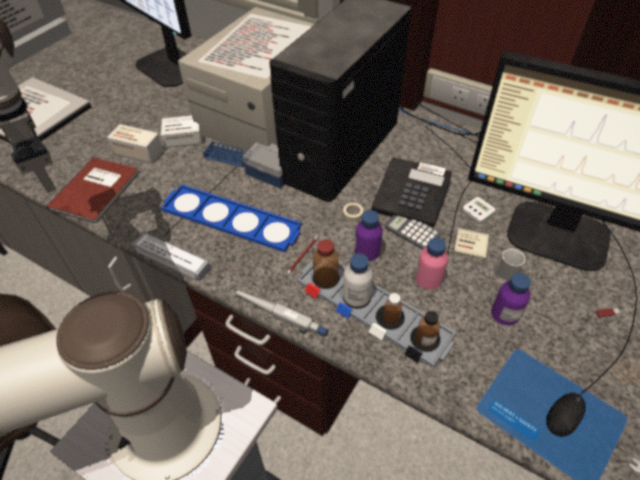

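View pics/top0.png

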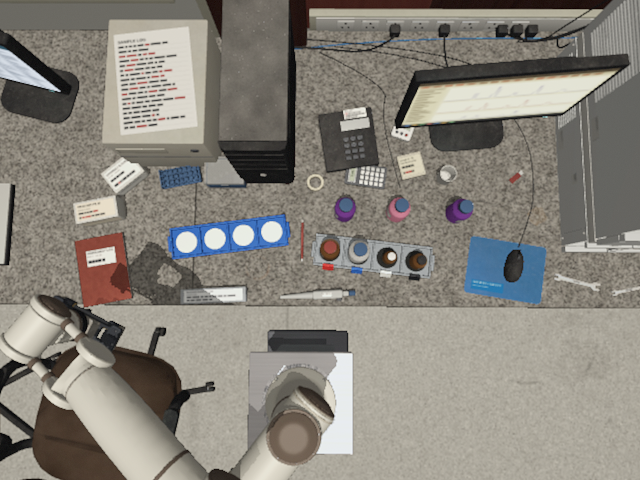

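The grey rack, left to right, holds red (scene 325,250; top 330,248), blue (358,265; 359,250), white (394,300; 388,257) and black (430,318; 418,259). Purple and pink decoys stand behind it, near (345,208), (399,208) and (460,210) in the top view. The blue rack is empty, with discs from (186,242) to (272,231) in the top view. So red goes to the rightmost bay, then blue, white and black to the leftmost.

```bash
cat > h.py <<'E'
import numpy as np,cv2
def ray(s,u,v,z):
    T=np.array(s["world_to_cam"]);R=T[:3,:3];c=-R.T@T[:3,3]
    d=R.T@np.array([(u-s["cx"])/s["fx"],(v-s["cy"])/s["fy"],1]);return c+d*(z-c[2])/d[2]
def proj(s,p):
    q=(np.array(s["world_to_cam"])@np.r_[p,1])[:3];return np.array([s["cx"]+s["fx"]*q[0]/q[2],s["cy"]+s["fy"]*q[1]/q[2]])
def blobs(m,lo=15,hi=3000):
    n,_,st,c=cv2.connectedComponentsWithStats(m.astype(np.uint8))
    return [(c[i],st[i,4],st[i,2:4]) for i in range(1,n) if lo<st[i,4]<hi]
E
python3 - <<'E'
import pickle
from h import *
d=pickle.load(open("s0.pkl","rb"))
box={"scene":(160,180,470,370),"top":(165,210,440,285)}
for n,s in d.items():
    f=s["frame"];hsv=cv2.cvtColor(f,cv2.COLOR_RGB2HSV);H,S,V=[hsv[...,i].astype(int) for i in range(3)]
    b=np.zeros(H.shape,bool);x0,y0,x1,y1=box[n];b[y0:y1,x0:x1]=1
    for nm,m,z in(("disc",(S<60)&(V>190),7),("red",((H<6)|(H>174))&(S>140)&(V>90),126),("blue",(H>98)&(H<125)&(S>80)&(V>50),136),("black",(V<45),101)):
        for c,a,w in blobs(m&b):
            print(n,nm,c.round(1),a,w,ray(s,*c,z).round(0)[:2], ray(s,*c,19).round(0)[:2])
E
```

```text
scene disc [434.2 181.1] 50 [19  5] [ 903. -177.] [ 890. -180.]
scene disc [186.4 202.4] 365 [26 18] [489. 364.] [481. 354.]
scene disc [215.2 211.9] 386 [26 19] [501. 275.] [493. 266.]
scene disc [353.3 210.2] 66 [19 14] [691. -37.] [681. -42.]
scene disc [467.  206.8] 40 [ 6 10] [ 855. -291.] [ 842. -293.]
scene disc [245.1 221.7] 405 [27 20] [512. 185.] [504. 177.]
scene disc [276.  231.9] 427 [27 21] [524.  96.] [516.  89.]
scene disc [407.2 227.5] 38 [11 10] [ 707. -186.] [ 697. -189.]
scene disc [412.1 230.5] 35 [11 10] [ 704. -201.] [ 694. -204.]
scene disc [417.4 233.4] 40 [11 11] [ 702. -217.] [ 692. -220.]
scene disc [462.2 239.7] 196 [15 24] [ 740. -322.] [ 729. -324.]
scene disc [422.4 236.4] 40 [11 11] [ 699. -232.] [ 689. -235.]
scene disc [427.9 238.9] 35 [11 11] [ 699. -247.] [ 688. -250.]
scene disc [185.  258.5] 500 [38 28] [339. 239.] [333. 231.]
scene disc [355.3 277.6] 153 [21 12] [ 500. -148.] [ 492. -152.]
scene disc [281.5 310.5] 425 [72 34] [334. -49.] [328. -54.]
scene disc [394.3 297.6] 83 [11 10] [ 495. -252.] [ 487. -255.]
scene disc [162.7 340.7] 176 [10
[... 1823 characters left out ...]
 [ 445. -281.] [ 444. -279.]
top disc [360.5 257.6] 21 [11  4] [ 439. -184.] [ 438. -183.]
top disc [385.4 273.1] 61 [12  7] [ 391. -262.] [ 391. -260.]
top red [302.  239.5] 34 [ 2 33] [482.  -6.] [494.  -1.]
top red [329.5 246.2] 101 [12 12] [463. -85.] [473. -87.]
top red [327.4 266.5] 57 [10  6] [404. -80.] [410. -81.]
top blue [228.2 236.2] 2272 [122  46] [489. 207.] [503. 229.]
top blue [360.  248.8] 132 [13 13] [ 455. -173.] [ 466. -182.]
top blue [356.3 269.9] 69 [12  7] [ 394. -162.] [ 400. -170.]
top black [383.8 255.1] 75 [16 19] [ 440. -245.] [ 447. -256.]
top black [410.8 258.4] 81 [15 20] [ 431. -324.] [ 437. -339.]
top black [413.8 277.8] 28 [10  4] [ 374. -332.] [ 377. -347.]
```

step_arm(
  series=[
    [0,0,-0.3,-0.2],
    [0,0,-0.3,-0.2],
    [0,0,-0.3,-0.18],
    [0,0,0,0],
  ],
  jaw=60,
)

```text
time_s: 0.6
eef_pos: [253.4, 517.6, 325.6]
tool_rot: [0.002, -0.0, 1.0, 0.002]
wrist_force: [-0.5, -0.2, 0.0]
finger_gap: 0.655
gripper_force: 0.0
```

step_arm(
  series=[
    [-0.1,-0.4,0,0],
    [-0.1,-0.4,0,0],
    [-0.1,-0.4,0,0],
    [-0.1,-0.4,0,0],
    [-0.1,-0.4,0,0],
  ],
)

```text
time_s: 1.23
eef_pos: [312.2, 274.8, 320.5]
tool_rot: [-0.001, 0.0, 1.0, -0.001]
wrist_force: [0.9, -0.2, 0.2]
finger_gap: 0.655
gripper_force: 0.0
```

step_arm(
  series=[
    [-0.1,-0.4,0,0],
    [-0.1,-0.4,0,0],
    [-0.1,-0.4,0,0],
    [-0.1,-0.4,0,0],
    [-0.1,-0.4,0,0],
  ],
)

```text
time_s: 1.85
eef_pos: [372.4, 35.2, 320.7]
tool_rot: [-0.001, 0.001, 1.0, 0.0]
wrist_force: [0.4, 0.9, 0.2]
finger_gap: 0.651
gripper_force: 0.0
```

step_arm(
  series=[
    [-0.1,-0.4,0,0],
    [-0.1,-0.4,0,0],
    [-0.1,-0.4,0,0],
    [-0.1,-0.3,0,0],
    [0,0,0,0],
  ],
)

```text
time_s: 2.48
eef_pos: [420.5, -144.7, 320.1]
tool_rot: [-0.002, 0.002, 1.0, 0.001]
wrist_force: [-0.0, 0.1, 0.5]
finger_gap: 0.653
gripper_force: 0.0
```

```bash
python3 - <<'E'
from workcell import r, snapshot
import cv2,pickle
o=r.observe();s=snapshot("wrist")
print(o["time_s"],o["eef_pos"],o["tool_rot"],o["joint_pos"]);print({k:v for k,v in s.items() if k!="frame"})
pickle.dump((o,s),open("w1.pkl","wb"));cv2.imwrite("pics/w1.png",s["frame"][:,:,::-1])
E
```

```text
2.475 [ 420.49393397 -144.65165912  320.13016509] [-0.00184752  0.00209848  0.9999954   0.00117274] [-6.04214829e-01 -2.37529794e-01  1.77551544e+00 -1.59944411e-04
  1.60798069e+00 -2.17081977e+00]
{'fx': 342.92477516115304, 'fy': 342.92477516115304, 'cx': 322.79761581537804, 'cy': 239.04896805532525, 'mount': array([[-1.44881846e-03, -9.64532264e-01, -2.63961007e-01,
         7.38317764e+01],
       [ 9.99998912e-01, -1.32419813e-03, -6.50039417e-04,
         1.93107018e-01],
       [ 2.77447318e-04, -2.63961662e-01,  9.64533133e-01,
        -1.69000093e+02],
       [ 0.00000000e+00,  0.00000000e+00,  0.00000000e+00,
         1.00000000e+00]])}
```

View pics/w1.png

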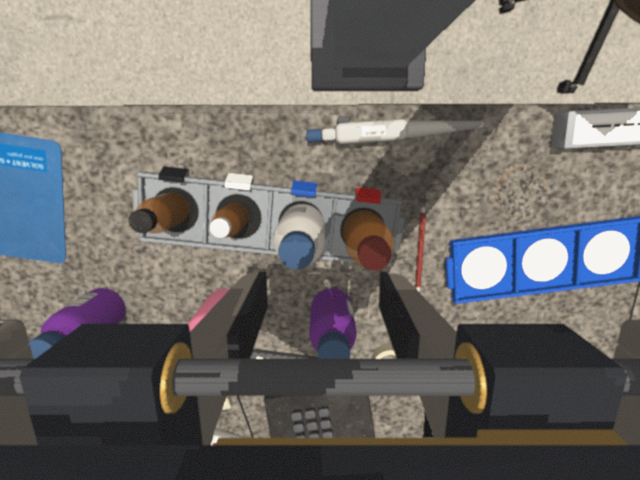

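The wrist view, with right-hand being world left, shows the caps at about red (375,252), blue (297,251), white (219,228) and black (144,221). The tags sit above them in the image and the blue rack is at right. I'll measure caps and tags from this view.

```bash
cat >> h.py <<'E'
from scipy.spatial.transform import Rotation
def wcam(o,s):
    q=np.array(o["tool_rot"]);T=np.eye(4);T[:3,:3]=Rotation.from_quat(q[[1,2,3,0]]).as_matrix();T[:3,3]=o["eef_pos"]
    s["world_to_cam"]=np.linalg.inv(T@s["mount"]);return s
E
python3 - <<'E'
import pickle
from h import *
s=wcam(*pickle.load(open("w1.pkl","rb")))
hsv=cv2.cvtColor(s["frame"],cv2.COLOR_RGB2HSV);H,S,V=[hsv[...,i].astype(int) for i in range(3)]
b=np.zeros(H.shape,bool);b[160:305,120:640]=1
for nm,m,zt in(("white",(S<60)&(V>170),88),("red",((H<6)|(H>174))&(S>120)&(V>70),126),("blue",(H>98)&(H<125)&(S>80)&(V>50),136),("black",(V<50),101)):
    for c,a,w in blobs(m&b,60):
        print(nm,c.round(1),a,w,"captop",ray(s,*c,zt).round(0)[:2],"mid",ray(s,*c,zt-8).round(0)[:2], "tag",ray(s,*c,20).round(0)[:2],"disc",ray(s,*c,7).round(0)[:2])
E
```

```text
white [237.1 208.2] 2019 [104  74] captop [ 417. -246.] mid [ 419. -248.] tag [ 429. -263.] disc [ 431. -266.]
white [129.9 178.9] 72 [11 10] captop [ 382. -367.] mid [ 383. -371.] tag [ 388. -405.] disc [ 389. -412.]
white [183.4 203.9] 904 [60 62] captop [ 412. -308.] mid [ 413. -312.] tag [ 423. -336.] disc [ 425. -341.]
white [467.4 189.1] 61 [15  9] captop [396.  25.] mid [397.  28.] tag [405.  54.] disc [406.  59.]
white [135.  198.2] 68 [ 5 19] captop [ 405. -364.] mid [ 406. -369.] tag [ 414. -402.] disc [ 416. -409.]
white [290.  221.3] 1130 [50 59] captop [ 433. -183.] mid [ 435. -184.] tag [ 448. -190.] disc [ 451. -191.]
white [443.3 204.6] 65 [14  8] captop [414.  -2.] mid [416.   1.] tag [426.  22.] disc [428.  27.]
white [606.  251.9] 1558 [47 43] captop [474. 203.] mid [477. 210.] tag [496. 262.] disc [500. 273.]
white [206.1 245.5] 249 [136  16] captop [ 463. -286.] mid [ 465. -289.] tag [ 482. -310.] disc [ 486. -315.]
white [544.4 259.6] 1525 [46 43] captop [484. 129.] mid [486. 134.] tag [507. 175.] disc [511. 184.]
white [483.6 267.3] 1500 [46 43] captop [493.  5
[... 710 characters left out ...]
75. -311.] mid [ 375. -315.] tag [ 381. -346.] disc [ 382. -351.]
black [356.7 214.5] 111 [40 25] captop [ 423. -105.] mid [ 425. -104.] tag [439. -97.] disc [441. -96.]
black [151.4 217.5] 93 [16 19] captop [ 425. -342.] mid [ 427. -346.] tag [ 441. -383.] disc [ 444. -389.]
black [182.3 224.4] 167 [22 19] captop [ 434. -307.] mid [ 435. -310.] tag [ 451. -341.] disc [ 454. -346.]
black [243.1 230.1] 101 [19 20] captop [ 441. -237.] mid [ 443. -239.] tag [ 460. -256.] disc [ 463. -259.]
black [257.6 291.4] 493 [25 33] captop [ 518. -224.] mid [ 521. -226.] tag [ 553. -241.] disc [ 559. -244.]
black [388.1 291.4] 497 [24 33] captop [519. -65.] mid [522. -63.] tag [555. -48.] disc [560. -45.]
```

step_arm(
  series=[
    [-0.177,0.24,0.2,0],
    [-0.177,0.24,0.3,0],
    [0,0,0.4,0],
    [0,0,0.4,0],
    [0,0,0,0],
  ],
  jaw=60,
)

```text
time_s: 3.15
eef_pos: [460.0, -82.9, 162.6]
tool_rot: [-0.004, -0.001, 1.0, 0.002]
wrist_force: [-0.2, -0.4, 0.5]
finger_gap: 0.656
gripper_force: 0.0
```

```bash
cat > look.py <<'E'
import sys
from workcell import r, snapshot
from h import *
import pickle
n=sys.argv[1];o=r.observe();s=snapshot("wrist");pickle.dump((o,s),open(n+".pkl","wb"))
cv2.imwrite(f"pics/{n}.png",s["frame"][:,:,::-1]);wcam(o,s);print(o["time_s"],o["eef_pos"].round(1))
hsv=cv2.cvtColor(s["frame"],cv2.COLOR_RGB2HSV);H,S,V=[hsv[...,i].astype(int) for i in range(3)]
M={"white":((S<60)&(V>150),88),"red":(((H<6)|(H>174))&(S>120)&(V>70),126),"blue":((H>98)&(H<125)&(S>80)&(V>50),136),"black":((V<50),101)}
for nm in sys.argv[2:]:
    m,z=M[nm]; m=m.copy(); m[310:]=0
    for c,a,w in blobs(m,250,9000): print(nm,c.round(0),a,w,"top",ray(s,*c,z).round(0)[:2],"mid",ray(s,*c,z-8).round(0)[:2],"disc",ray(s,*c,7).round(0)[:2])
E
python3 look.py w2 red
```

```text
3.15 [460.  -82.9 162.6]
red [324. 177.] 796 [39 24] top [404. -82.] mid [404. -82.] disc [413. -81.]
red [405. 239.] 470 [12 72] top [442. -31.] mid [445. -29.] disc [474.  -1.]
red [317. 268.] 2480 [56 59] top [461. -86.] mid [464. -86.] disc [503. -88.]
```

View pics/w2.png

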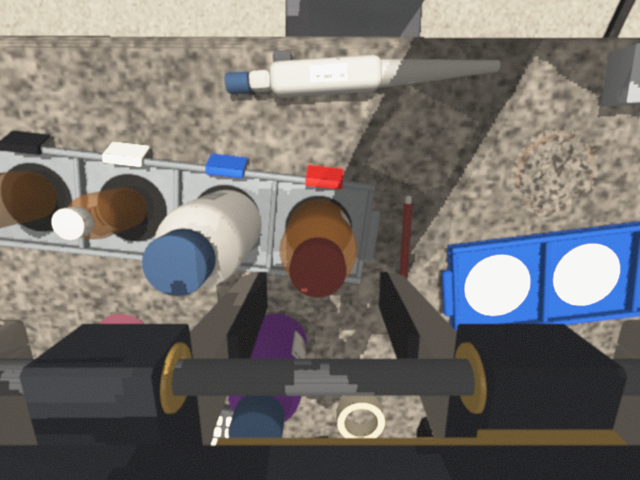

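The red cap, at (317,268), sits between the open fingers at about x=462, y=-86. The TCP is within 3 mm of it, so I'll descend and grip.

step_arm(
  series=[
    [-0.017,-0.025,0.2,0],
    [0,0,0.2,0],
    [0,0,0.105,0],
    [0,0,0,0],
  ],
)

```text
time_s: 3.7
eef_pos: [466.0, -88.7, 106.9]
tool_rot: [0.0, -0.0, 1.0, -0.0]
wrist_force: [0.3, -1.0, -0.9]
finger_gap: 0.654
gripper_force: 0.0
```

step_arm(
  series=[
    [0,0,0,0],
    [0,0,0,0],
    [0,0,0,0],
    [0,0,0,0],
  ],
  jaw=20,
)

```text
time_s: 4.2
eef_pos: [466.2, -88.6, 106.9]
tool_rot: [0.001, -0.0, 1.0, 0.0]
wrist_force: [0.4, 2.5, 5.3]
finger_gap: 0.4
gripper_force: 30.0
```

step_arm(
  series=[
    [0,0,-0.15,0],
    [0,0,-0.3,0],
    [0,0,-0.25,0],
    [0,0,0,0],
  ],
)

```text
time_s: 4.7
eef_pos: [466.7, -89.4, 191.4]
tool_rot: [0.002, -0.0, 1.0, -0.001]
wrist_force: [-0.6, 0.8, -3.9]
finger_gap: 0.394
gripper_force: 30.0
```

step_arm(
  series=[
    [-0.1,0.3,0,0],
    [-0.1,0.3,0,0],
    [-0.1,0.3,0,0],
    [-0.1,0.3,0,0],
    [-0.1,0.25,0,0],
  ],
)

```text
time_s: 5.32
eef_pos: [524.1, 86.7, 187.0]
tool_rot: [-0.002, -0.001, 1.0, 0.0]
wrist_force: [0.9, -1.0, -2.9]
finger_gap: 0.395
gripper_force: 30.0
```

step_arm(
  series=[
    [0,0.08,0,0],
    [0,0,0,0],
    [0,0,0,0],
  ],
)

```text
time_s: 5.7
eef_pos: [524.8, 94.0, 189.2]
tool_rot: [-0.001, 0.0, 1.0, -0.0]
wrist_force: [1.0, -0.9, -3.8]
finger_gap: 0.397
gripper_force: 30.0
```

```bash
python3 look.py w3 white red
```

```text
5.7 [524.8  94.  189.2]
white [118.   5.] 1691 [181  15] top [357. -47.] mid [355. -51.] disc [329. -90.]
white [513.   8.] 3873 [226  23] top [360. 225.] mid [357. 229.] disc [333. 265.]
white [609.  82.] 3711 [ 66 120] top [407. 302.] mid [406. 308.] disc [394. 364.]
white [513.  93.] 7868 [140 116] top [414. 233.] mid [413. 237.] disc [403. 275.]
white [387. 112.] 2891 [ 79 105] top [427. 141.] mid [426. 143.] disc [420. 156.]
white [ 41. 132.] 3402 [96 98] top [ 441. -118.] mid [ 441. -124.] disc [ 438. -182.]
white [391. 148.] 362 [39 32] top [453. 146.] mid [453. 148.] disc [453. 162.]
white [245. 165.] 728 [23 59] top [465.  34.] mid [466.  33.] disc [470.  16.]
white [588. 183.] 3415 [68 66] top [479. 301.] mid [480. 307.] disc [488. 363.]
white [498. 194.] 3333 [66 65] top [488. 232.] mid [489. 237.] disc [499. 274.]
white [215. 189.] 531 [34 36] top [484.   9.] mid [485.   7.] disc [494. -16.]
white [411. 205.] 3216 [65 64] top [497. 164.] mid [498. 166.] disc [511. 185.]
white [ 29. 262.] 2022 [70 92] top [ 544. -151.] mid [ 547. -158.] disc [ 572. -225.]
white [593. 276.] 4266 [96 84] top [558. 321.] mid [561. 328.] disc [589. 389.]
white [608. 238.] 460 [46 19] top [525. 327.] mid [527. 334.] disc [547. 397.]
white [468. 279.] 5972 [175  70] top [560. 217.] mid [563. 220.] disc [592. 253.]
red [136. 103.] 744 [45 22] top [425. -24.] mid [424. -28.] disc [412. -85.]
red [232. 187.] 773 [ 14 110] top [478.  33.] mid [479.  31.] disc [492.   1.]
red [323. 285.] 3337 [75 56] top [549.  94.] mid [553.  94.] disc [600.  94.]
```

View pics/w3.png

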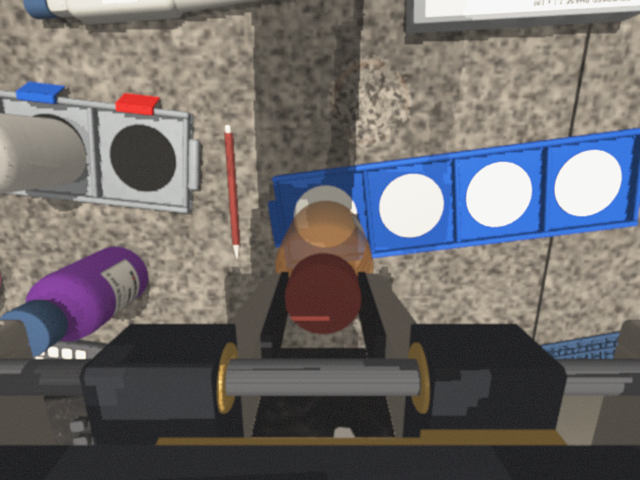

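The red bottle is held upright over the rightmost blue bay, so I'll lower it.

step_arm(
  series=[
    [0,0.008,0.25,0],
    [0,0,0.25,0],
    [0,0,0.12,0],
    [0,0,0.03,0],
    [0,0,0,0],
  ],
)

```text
time_s: 6.38
eef_pos: [526.1, 95.6, 112.9]
tool_rot: [0.001, -0.0, 1.0, -0.0]
wrist_force: [1.2, 0.9, -2.8]
finger_gap: 0.397
gripper_force: 30.0
```

step_arm(
  series=[
    [0,0,0.015,0],
    [0,0,0.01,0],
    [0,0,0,0],
  ],
)

```text
time_s: 6.75
eef_pos: [525.5, 95.9, 109.2]
tool_rot: [0.0, -0.0, 1.0, -0.0]
wrist_force: [-0.4, 0.4, -4.0]
finger_gap: 0.399
gripper_force: 30.0
```

step_arm(
  series=[
    [0,0,0.01,0],
    [0,0,0.01,0],
    [0,0,0,0],
  ],
)

```text
time_s: 7.12
eef_pos: [525.6, 95.9, 106.9]
tool_rot: [0.0, -0.0, 1.0, 0.0]
wrist_force: [-1.0, 0.4, -1.1]
finger_gap: 0.393
gripper_force: 30.0
```

step_arm(
  series=[
    [0,0,0,0],
    [0,0,0,0],
    [0,0,0,0],
    [0,0,-0.2,0],
    [0,0,-0.4,0],
  ],
  jaw=60,
)

```text
time_s: 7.75
eef_pos: [523.7, 95.9, 177.3]
tool_rot: [-0.003, -0.0, 1.0, 0.0]
wrist_force: [1.6, 0.6, 0.1]
finger_gap: 0.652
gripper_force: 0.0
```

step_arm(
  series=[
    [0,0,-0.2,0],
    [0.12,-0.3,0,0],
    [0.12,-0.4,0,0],
    [0.12,-0.4,0,0],
    [0.12,-0.4,0,0],
  ],
)

```text
time_s: 8.38
eef_pos: [467.4, -85.6, 202.8]
tool_rot: [0.0, -0.001, 1.0, -0.0]
wrist_force: [1.0, -0.0, -0.4]
finger_gap: 0.65
gripper_force: 0.0
```

step_arm(
  series=[
    [0.1,-0.4,0,0],
    [0,-0.33,0,0],
    [0,0,0.15,0],
    [0,0,0,0],
  ],
)

```text
time_s: 8.88
eef_pos: [454.8, -170.5, 182.6]
tool_rot: [-0.002, -0.0, 1.0, 0.001]
wrist_force: [-0.5, -0.9, -1.1]
finger_gap: 0.653
gripper_force: 0.0
```

```bash
python3 look.py w4 blue red
```

```text
8.875 [ 454.8 -170.5  182.6]
blue [339.  91.] 368 [21 20] top [ 351. -161.] mid [ 349. -161.] disc [ 332. -155.]
blue [322. 169.] 711 [37 24] top [ 395. -171.] mid [ 396. -171.] disc [ 403. -170.]
blue [570. 260.] 3942 [124  81] top [454.  -6.] mid [457.   0.] disc [498.  92.]
blue [318. 260.] 2591 [57 59] top [ 454. -174.] mid [ 457. -174.] disc [ 497. -175.]
red [414. 179.] 682 [36 23] top [ 402. -111.] mid [ 403. -109.] disc [413. -79.]
red [482. 254.] 734 [ 19 102] top [454. -60.] mid [456. -56.] disc [492.  -2.]
```

View pics/w4.png

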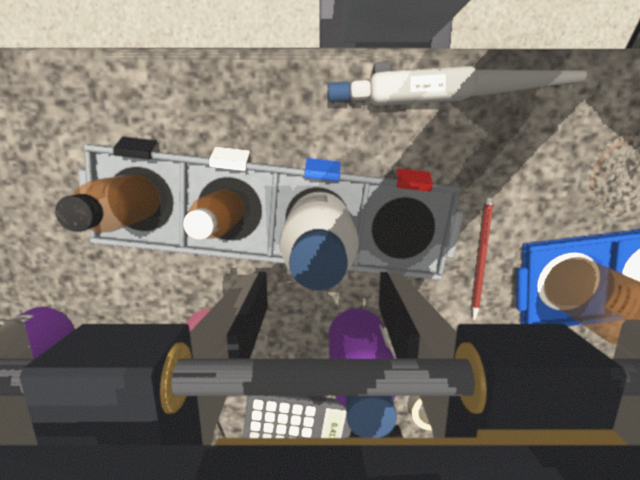

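Red stands in its bay, and the blue cap, at (318,260), is between the fingers at about (455,-174). I'll descend and grip.

step_arm(
  series=[
    [0,-0.02,0.2,0],
    [0,0,0.2,0],
    [0,0,0.15,0],
    [0,0,0.07,0],
    [0,0,0,0],
  ],
)

```text
time_s: 9.55
eef_pos: [456.1, -173.4, 110.2]
tool_rot: [-0.0, -0.001, 1.0, 0.0]
wrist_force: [-0.5, 0.5, 0.6]
finger_gap: 0.656
gripper_force: 0.0
```

step_arm(
  series=[
    [0,0,0,0],
    [0,0,0,0],
    [0,0,0,0],
    [0,0,0,0],
  ],
  jaw=20,
)

```text
time_s: 10.05
eef_pos: [456.5, -174.3, 110.9]
tool_rot: [0.001, -0.0, 1.0, -0.0]
wrist_force: [-0.2, 2.0, 4.1]
finger_gap: 0.421
gripper_force: 29.6
```

step_arm(
  series=[
    [0,0,-0.15,0],
    [0,0,-0.3,0],
    [0,0,-0.3,0],
    [0,0,-0.3,0],
    [0,0,-0.28,0],
  ],
)

```text
time_s: 10.68
eef_pos: [455.4, -174.0, 269.9]
tool_rot: [-0.001, -0.0, 1.0, 0.0]
wrist_force: [0.6, -0.2, -3.7]
finger_gap: 0.428
gripper_force: 29.6
```

step_arm(
  series=[
    [-0.046,0.2,0,0],
    [-0.046,0.3,0,0],
    [-0.046,0.3,0,0],
    [-0.046,0.3,0,0],
    [-0.046,0.3,0,0],
  ],
)

```text
time_s: 11.3
eef_pos: [482.9, -5.0, 268.5]
tool_rot: [-0.001, -0.0, 1.0, 0.0]
wrist_force: [0.3, 0.2, -3.4]
finger_gap: 0.422
gripper_force: 29.7
```

step_arm(
  series=[
    [-0.046,0.3,0,0],
    [-0.046,0.3,0,0],
    [-0.046,0.3,0,0],
    [-0.046,0.3,0,0],
    [-0.046,0.3,0,0],
  ],
)

```text
time_s: 11.92
eef_pos: [510.4, 174.8, 268.4]
tool_rot: [-0.001, -0.0, 1.0, -0.0]
wrist_force: [-0.1, -0.1, -2.3]
finger_gap: 0.424
gripper_force: 29.7
```

step_arm(
  series=[
    [0,0.09,0,0],
    [0,0,0.3,0],
    [0,0,0.3,0],
    [0,0,0,0],
    [0,0,0,0],
  ],
)

```text
time_s: 12.55
eef_pos: [511.6, 184.3, 199.1]
tool_rot: [0.001, -0.0, 1.0, -0.0]
wrist_force: [-0.1, 0.9, -2.8]
finger_gap: 0.426
gripper_force: 29.8
```

```bash
python3 look.py w5 blue red
```

```text
12.55 [511.6 184.3 199.1]
blue [323. 288.] 3228 [84 50] top [539. 184.] mid [542. 184.] disc [595. 184.]
red [ 51. 118.] 730 [46 22] top [420.   3.] mid [420.  -3.] disc [412. -86.]
red [151. 198.] 791 [ 22 106] top [474.  62.] mid [475.  58.] disc [492.   2.]
red [210. 260.] 1919 [54 50] top [520. 100.] mid [523.  97.] disc [561.  59.]
```

View pics/w5.png

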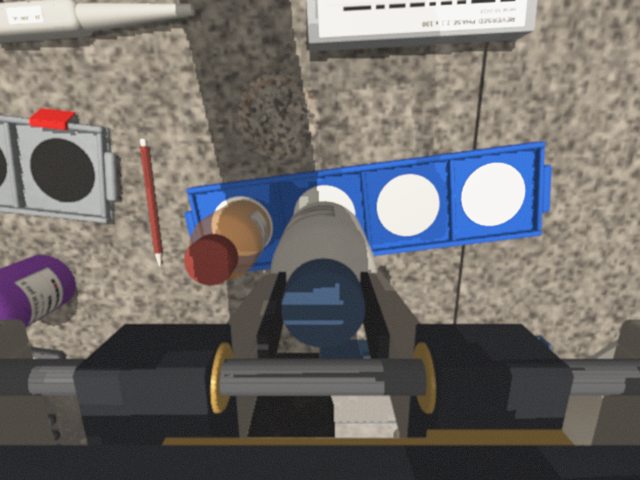

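Red stands upright in the right bay at about (522,97). Blue hangs upright over the second bay, so I'll lower it.

step_arm(
  series=[
    [0,0,0.25,0],
    [0,0,0.25,0],
    [0,0,0.15,0],
    [0,0,0.05,0],
    [0,0,0,0],
  ],
)

```text
time_s: 13.22
eef_pos: [511.6, 184.7, 114.6]
tool_rot: [0.001, -0.0, 1.0, 0.0]
wrist_force: [0.5, 0.8, -3.0]
finger_gap: 0.421
gripper_force: 29.8
```

step_arm(
  series=[
    [0,0,0.015,0],
    [0,0,0.01,0],
    [0,0,0,0],
  ],
)

```text
time_s: 13.6
eef_pos: [511.1, 184.7, 111.0]
tool_rot: [0.0, -0.0, 1.0, -0.0]
wrist_force: [0.0, -0.0, -4.2]
finger_gap: 0.427
gripper_force: 29.8
```

step_arm(
  series=[
    [0,0,0.01,0],
    [0,0,0.005,0],
    [0,0,0,0],
  ],
)

```text
time_s: 13.98
eef_pos: [512.0, 184.9, 111.0]
tool_rot: [0.001, -0.0, 1.0, 0.0]
wrist_force: [-2.5, 0.3, 6.9]
finger_gap: 0.426
gripper_force: 30.0
```

step_arm(
  series=[
    [0,0,0,0],
    [0,0,0,0],
    [0,0,0,0],
    [0,0,-0.3,0],
    [0,0,-0.4,0],
  ],
  jaw=60,
)

```text
time_s: 14.6
eef_pos: [509.7, 184.5, 192.4]
tool_rot: [-0.002, -0.0, 1.0, -0.0]
wrist_force: [0.6, 0.6, 0.0]
finger_gap: 0.656
gripper_force: 0.0
```

step_arm(
  series=[
    [0,0,-0.1,0],
    [0.062,-0.36,0,0],
    [0.062,-0.4,0,0],
    [0.062,-0.4,0,0],
    [0.062,-0.4,0,0],
  ],
  jaw=48,
)

```text
time_s: 15.22
eef_pos: [480.4, -3.8, 203.8]
tool_rot: [-0.001, -0.001, 1.0, 0.0]
wrist_force: [-0.0, 0.2, -0.3]
finger_gap: 0.524
gripper_force: 0.0
```

step_arm(
  series=[
    [0.062,-0.4,0,0],
    [0.062,-0.4,0,0],
    [0.062,-0.4,0,0],
    [0.062,-0.4,0,0],
    [0.062,-0.4,0,0],
  ],
)

```text
time_s: 15.85
eef_pos: [443.4, -243.8, 203.8]
tool_rot: [-0.001, -0.0, 1.0, 0.001]
wrist_force: [1.0, -0.1, 0.4]
finger_gap: 0.521
gripper_force: 0.0
```

step_arm(
  series=[
    [0.062,-0.2,0.2,0],
    [0,0,0.4,0],
    [0,0,0,0],
  ],
)

```text
time_s: 16.23
eef_pos: [433.9, -264.0, 128.4]
tool_rot: [-0.004, 0.0, 1.0, 0.004]
wrist_force: [-0.3, 0.0, -0.3]
finger_gap: 0.521
gripper_force: 0.0
```

```bash
python3 look.py w6 white blue
```

```text
16.225 [ 433.9 -264.   128.4]
white [570.  32.] 8355 [150  72] top [ 300. -128.] mid [ 298. -123.] disc [276. -75.]
white [392. 105.] 3580 [179  98] top [ 338. -224.] mid [ 337. -222.] disc [ 328. -208.]
white [543.  99.] 2634 [90 57] top [ 335. -137.] mid [ 334. -132.] disc [324. -88.]
white [488. 107.] 445 [24 21] top [ 338. -168.] mid [ 338. -164.] disc [ 330. -131.]
white [442. 154.] 3980 [106  71] top [ 365. -193.] mid [ 365. -190.] disc [ 366. -164.]
white [597. 254.] 3007 [ 80 109] top [428. -87.] mid [430. -80.] disc [454. -18.]
white [391. 217.] 737 [43 31] top [ 403. -221.] mid [ 405. -219.] disc [ 419. -204.]
white [533. 288.] 1791 [105  75] top [ 451. -125.] mid [ 454. -120.] disc [485. -71.]
white [627. 278.] 1284 [32 71] top [444. -64.] mid [447. -56.] disc [476.  14.]
blue [460. 110.] 576 [30 23] top [ 345. -203.] mid [ 344. -200.] disc [ 332. -153.]
blue [ 17. 219.] 6762 [ 41 195] top [ 394. -410.] mid [ 395. -417.] disc [ 420. -526.]
blue [434. 199.] 970 [43 29] top [ 385. -211.] mid [ 386. -208.] disc [ 404. -168.]
```

View pics/w6.png

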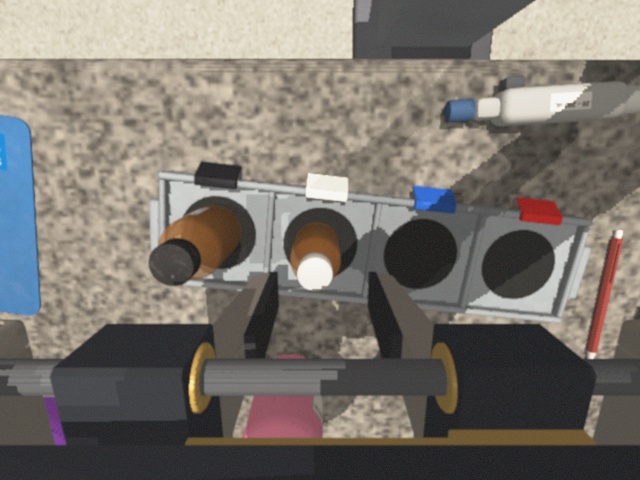

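The white cap is at (315,268) between the fingers and the black cap at (175,261). The grey bays of red and blue are empty.

```bash
python3 - <<'E'
import pickle
from h import *
s=wcam(*pickle.load(open("w6.pkl","rb")))
print(ray(s,315,269,88),ray(s,175,262,101), ray(s,420,254,7))
g=s["frame"].min(2)>175
print([(c,a,ray(s,*c,86)) for c,a,w in blobs(g) if 290<c[0]<340 and 230<c[1]<300])
E
```

```text
[ 437.1896453  -268.78636571   88.        ] [ 427.67361608 -352.94440891  101.        ] [ 452.71041773 -176.6595073     7.        ]
[(array([309.96261682, 272.22897196]), np.int32(1070), array([ 440.14377222, -272.14309781,   86.        ]))]
```

step_arm(
  series=[
    [-0.01,-0.02,0.2,0],
    [0,0,0.15,0],
    [0,0,0,0],
    [0,0,0,0],
  ],
)

```text
time_s: 16.77
eef_pos: [438.7, -269.3, 92.0]
tool_rot: [0.001, -0.001, 1.0, -0.001]
wrist_force: [-0.5, 0.4, -0.9]
finger_gap: 0.523
gripper_force: 0.0
```

step_arm(
  series=[
    [0,0,0.12,0],
    [0,0,0.06,0],
    [0,0,0,0],
  ],
)

```text
time_s: 17.15
eef_pos: [437.5, -268.4, 68.4]
tool_rot: [-0.001, -0.0, 1.0, 0.001]
wrist_force: [0.0, 0.7, 0.1]
finger_gap: 0.523
gripper_force: 0.0
```

step_arm(
  series=[
    [0,0,0,0],
    [0,0,0,0],
    [0,0,0,0],
    [0,0,0,0],
  ],
  jaw=10,
)

```text
time_s: 17.65
eef_pos: [438.1, -269.0, 69.4]
tool_rot: [-0.0, -0.0, 1.0, -0.0]
wrist_force: [0.0, -0.1, -1.2]
finger_gap: 0.257
gripper_force: 25.4
```

step_arm(
  series=[
    [0,0,-0.15,0],
    [0,0,-0.3,0],
    [0,0,-0.3,0],
    [0,0,-0.3,0],
    [0,0,-0.25,0],
  ],
)

```text
time_s: 18.27
eef_pos: [438.4, -269.3, 228.5]
tool_rot: [0.001, -0.0, 1.0, -0.001]
wrist_force: [0.4, 0.4, -1.1]
finger_gap: 0.252
gripper_force: 25.6
```

step_arm(
  series=[
    [-0.043,0.25,0,0],
    [-0.043,0.4,0,0],
    [-0.043,0.4,0,0],
    [-0.043,0.4,0,0],
    [-0.043,0.4,0,0],
  ],
)

```text
time_s: 18.9
eef_pos: [463.9, -45.5, 226.9]
tool_rot: [0.001, -0.0, 1.0, -0.0]
wrist_force: [-0.1, 0.4, 0.6]
finger_gap: 0.25
gripper_force: 25.6
```

step_arm(
  series=[
    [-0.043,0.4,0,0],
    [-0.043,0.4,0,0],
    [-0.043,0.4,0,0],
    [-0.043,0.4,0,0],
    [-0.043,0.4,0,0],
  ],
)

```text
time_s: 19.52
eef_pos: [489.5, 194.7, 227.0]
tool_rot: [0.001, -0.0, 1.0, 0.0]
wrist_force: [-0.1, -1.1, -0.5]
finger_gap: 0.254
gripper_force: 25.6
```

step_arm(
  series=[
    [-0.04,0.4,0,0],
    [-0.04,0.28,0.2,0],
    [0,0,0.3,0],
    [0,0,0,0],
    [0,0,0,0],
  ],
)

```text
time_s: 20.15
eef_pos: [499.8, 274.6, 167.5]
tool_rot: [0.001, -0.0, 1.0, 0.0]
wrist_force: [-0.1, 0.1, -0.4]
finger_gap: 0.255
gripper_force: 25.6
```

```bash
python3 look.py w7 blue red
```

```text
20.15 [499.8 274.6 167.5]
blue [184. 280.] 3288 [87 61] top [507. 188.] mid [511. 185.] disc [560. 132.]
red [631. 129.] 3547 [ 19 242] top [417. 455.] mid [417. 462.] disc [413. 557.]
red [ 60. 266.] 3627 [ 74 151] top [501. 104.] mid [504.  97.] disc [544.   7.]
```

View pics/w7.png

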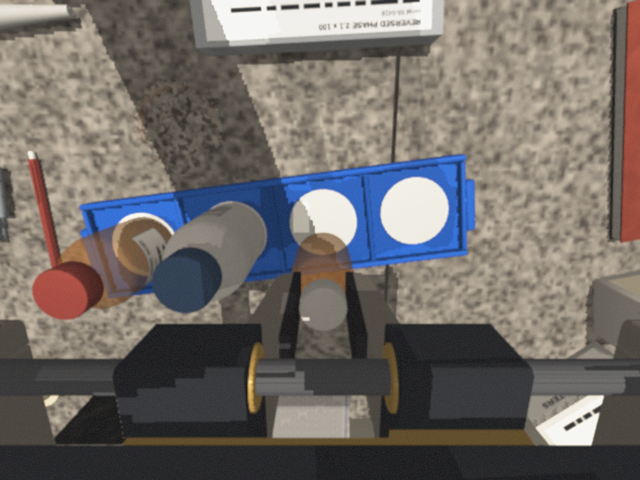

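Blue stands at about (510,186), and white hangs upright over the third bay. I'll lower it.

step_arm(
  series=[
    [0,0,0.25,0],
    [0,0,0.25,0],
    [0,0,0.2,0],
    [0,0,0.09,0],
    [0,0,0,0],
  ],
)

```text
time_s: 20.82
eef_pos: [499.4, 274.6, 71.3]
tool_rot: [0.0, -0.0, 1.0, 0.0]
wrist_force: [0.2, 0.4, 0.0]
finger_gap: 0.252
gripper_force: 25.6
```

step_arm(
  series=[
    [0,0,0.015,0],
    [0,0,0.01,0],
    [0,0,0,0],
  ],
)

```text
time_s: 21.2
eef_pos: [500.0, 275.0, 69.3]
tool_rot: [0.001, -0.0, 1.0, 0.0]
wrist_force: [-0.6, -1.3, 6.4]
finger_gap: 0.255
gripper_force: 27.2
```

step_arm(
  series=[
    [0,0,0,0],
    [0,0,0,0],
    [0,0,-0.2,0],
    [0,0,-0.4,0],
    [0,0,-0.4,0],
  ],
  jaw=46,
)

```text
time_s: 21.82
eef_pos: [498.3, 274.5, 188.3]
tool_rot: [-0.001, -0.0, 1.0, -0.0]
wrist_force: [0.6, -0.5, 0.7]
finger_gap: 0.502
gripper_force: 0.0
```

step_arm(
  series=[
    [0.046,-0.25,-0.1,0],
    [0.046,-0.4,0,0],
    [0.046,-0.4,0,0],
    [0.046,-0.4,0,0],
    [0.046,-0.4,0,0],
  ],
)

```text
time_s: 22.45
eef_pos: [471.0, 51.3, 199.4]
tool_rot: [0.0, -0.001, 1.0, -0.0]
wrist_force: [0.7, -0.2, 0.0]
finger_gap: 0.5
gripper_force: 0.0
```

step_arm(
  series=[
    [0.046,-0.4,0,0],
    [0.046,-0.4,0,0],
    [0.046,-0.4,0,0],
    [0.046,-0.4,0,0],
    [0.046,-0.4,0,0],
  ],
)

```text
time_s: 23.08
eef_pos: [443.6, -188.8, 199.5]
tool_rot: [0.0, -0.0, 1.0, 0.0]
wrist_force: [0.2, -1.1, 0.7]
finger_gap: 0.503
gripper_force: 0.0
```

step_arm(
  series=[
    [0.046,-0.4,0,0],
    [0.046,-0.4,0,0],
    [0.046,-0.4,0,0],
    [0,-0.18,0.35,0],
    [0,0,0,0],
  ],
  jaw=52,
)

```text
time_s: 23.7
eef_pos: [425.5, -351.9, 154.0]
tool_rot: [-0.002, 0.001, 1.0, 0.003]
wrist_force: [-0.3, 1.2, 0.6]
finger_gap: 0.566
gripper_force: 0.0
```

```bash
python3 look.py w8 black
```

```text
23.7 [ 425.5 -351.9  154. ]
black [ 13. 222.] 1923 [ 28 105] top [ 400. -556.] mid [ 402. -563.] disc [ 420. -641.]
black [325. 178.] 423 [36 16] top [ 372. -350.] mid [ 373. -350.] disc [ 380. -349.]
black [413. 251.] 2346 [67 54] top [ 421. -291.] mid [ 424. -288.] disc [ 450. -264.]
black [502. 253.] 3208 [66 63] top [ 423. -229.] mid [ 425. -225.] disc [ 452. -177.]
black [584. 246.] 800 [56 36] top [ 418. -175.] mid [ 420. -168.] disc [446. -99.]
black [265. 295.] 562 [24 38] top [ 452. -392.] mid [ 456. -393.] disc [ 494. -409.]
black [381. 295.] 575 [24 38] top [ 453. -311.] mid [ 456. -310.] disc [ 495. -293.]
```

View pics/w8.png

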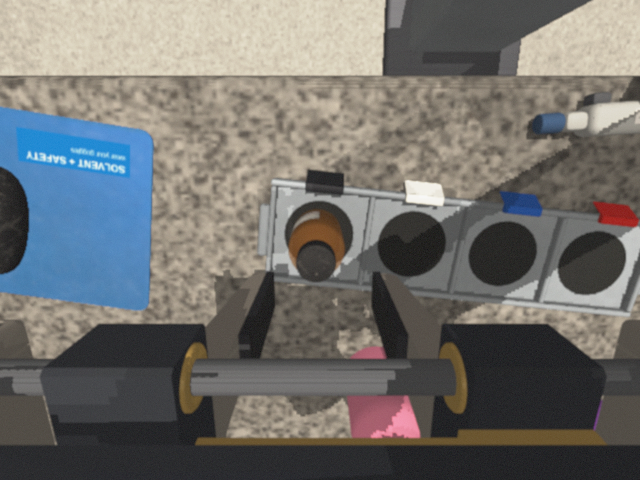

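The black cap, at (316,261), is between the fingers at about (428,-356). I'll descend and grip.

step_arm(
  series=[
    [0,-0.025,0.25,0],
    [0,0,0.25,0],
    [0,0,0.14,0],
    [0,0,0,0],
    [0,0,0,0],
  ],
)

```text
time_s: 24.38
eef_pos: [428.5, -356.6, 82.5]
tool_rot: [0.001, -0.001, 1.0, -0.001]
wrist_force: [-0.6, 0.6, 0.8]
finger_gap: 0.563
gripper_force: 0.0
```

step_arm(
  series=[
    [0,0,0,0],
    [0,0,0,0],
    [0,0,0,0],
    [0,0,0,0],
  ],
  jaw=10,
)

```text
time_s: 24.88
eef_pos: [427.8, -356.4, 81.3]
tool_rot: [0.0, -0.0, 1.0, -0.0]
wrist_force: [0.3, -0.2, 2.3]
finger_gap: 0.293
gripper_force: 27.4
```

step_arm(
  series=[
    [0,0,-0.15,0],
    [0,0,-0.3,0],
    [0,0,-0.3,0],
    [0,0,-0.3,0],
    [0,0,-0.25,0],
  ],
)

```text
time_s: 25.5
eef_pos: [427.6, -355.9, 239.2]
tool_rot: [0.0, -0.0, 1.0, -0.0]
wrist_force: [-0.1, -0.7, -1.2]
finger_gap: 0.294
gripper_force: 27.8
```

step_arm(
  series=[
    [-0.035,0.25,0,0],
    [-0.035,0.4,0,0],
    [-0.035,0.4,0,0],
    [-0.035,0.4,0,0],
    [-0.035,0.4,0,0],
  ],
)

```text
time_s: 26.12
eef_pos: [448.2, -132.3, 237.6]
tool_rot: [0.0, -0.0, 1.0, -0.0]
wrist_force: [0.7, -1.0, -1.5]
finger_gap: 0.296
gripper_force: 28.2
```

step_arm(
  series=[
    [-0.035,0.4,0,0],
    [-0.035,0.4,0,0],
    [-0.035,0.4,0,0],
    [-0.035,0.4,0,0],
    [-0.035,0.4,0,0],
  ],
)

```text
time_s: 26.75
eef_pos: [469.0, 107.7, 237.7]
tool_rot: [0.0, -0.0, 1.0, -0.0]
wrist_force: [1.1, -0.3, -2.1]
finger_gap: 0.294
gripper_force: 28.2
```

step_arm(
  series=[
    [-0.035,0.4,0,0],
    [-0.035,0.4,0,0],
    [-0.035,0.4,0,0],
    [-0.035,0.4,0,0],
    [0,0.4,0,0],
  ],
)

```text
time_s: 27.38
eef_pos: [485.7, 347.6, 237.5]
tool_rot: [0.0, -0.0, 1.0, -0.0]
wrist_force: [0.7, 0.5, -1.9]
finger_gap: 0.294
gripper_force: 28.2
```

step_arm(
  series=[
    [0,0.15,0.1,0],
    [0,0,0.4,0],
    [0,0,0,0],
    [0,0,0,0],
  ],
)

```text
time_s: 27.88
eef_pos: [486.5, 363.6, 178.2]
tool_rot: [0.001, 0.0, 1.0, 0.0]
wrist_force: [0.7, -0.1, -1.4]
finger_gap: 0.294
gripper_force: 28.5
```

```bash
python3 look.py w9 blue
```

```text
27.875 [486.5 363.6 178.2]
blue [ 67. 288.] 2855 [75 47] top [504. 194.] mid [507. 187.] disc [560.  90.]
```

View pics/w9.png

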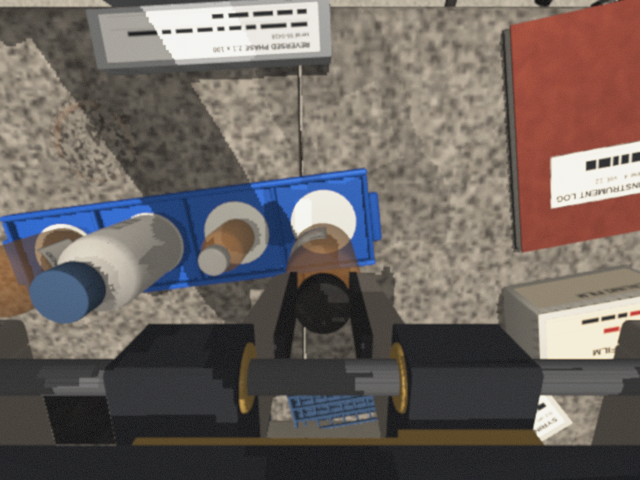

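White is upright and centred in its bay, and black hangs over the leftmost bay. I'll lower it.

step_arm(
  series=[
    [0,0,0.25,0],
    [0,0,0.25,0],
    [0,0,0.2,0],
    [0,0,0.08,0],
    [0,0,0,0],
  ],
)

```text
time_s: 28.55
eef_pos: [486.5, 364.1, 84.3]
tool_rot: [0.001, -0.0, 1.0, 0.0]
wrist_force: [-0.5, 0.6, -1.5]
finger_gap: 0.296
gripper_force: 28.5
```

step_arm(
  series=[
    [0,0,0.015,0],
    [0,0,0.01,0],
    [0,0,0,0],
  ],
)

```text
time_s: 28.92
eef_pos: [486.7, 364.4, 81.3]
tool_rot: [0.001, -0.0, 1.0, 0.0]
wrist_force: [0.5, -0.2, 1.0]
finger_gap: 0.294
gripper_force: 28.7
```

step_arm(
  series=[
    [0,0,0.005,0],
    [0,0,0,0],
    [0,0,0,0],
  ],
)

```text
time_s: 29.3
eef_pos: [486.9, 364.5, 81.3]
tool_rot: [0.001, -0.0, 1.0, 0.0]
wrist_force: [-1.3, -1.6, 6.0]
finger_gap: 0.292
gripper_force: 28.9
```

step_arm(
  series=[
    [0,0,0,0],
    [0,0,0,0],
    [0,0,-0.2,0],
    [0,0,-0.4,0],
    [0,0,-0.4,0],
  ],
  jaw=50,
)

```text
time_s: 29.92
eef_pos: [485.3, 363.9, 200.2]
tool_rot: [-0.001, -0.0, 1.0, -0.0]
wrist_force: [1.0, 0.2, -0.0]
finger_gap: 0.544
gripper_force: 0.0
```

step_arm(
  series=[
    [0.4,0.2,-0.2,0],
    [0.4,0.2,-0.2,0],
    [0.3,0.2,-0.2,0],
    [0,0.3,0,0],
    [0,0,0,0],
  ],
)

```text
time_s: 30.55
eef_pos: [352.9, 473.3, 271.2]
tool_rot: [-0.0, -0.002, 1.0, -0.0]
wrist_force: [0.3, -0.1, -1.0]
finger_gap: 0.545
gripper_force: 0.0
```

```bash
python3 - <<'E'
from workcell import r, snapshot
from h import *
out=[]
for n,(x,y,w,h) in(("scene",(150,150,320,220)),("top",(150,190,300,110))):
    s=snapshot(n);i=cv2.resize(s["frame"][y:y+h,x:x+w,::-1],(800,int(h*800/w))) if n=="top" else cv2.resize(s["frame"][y:y+h//2+10,x:x+w,::-1],(800,300))
    out.append(i)
    f=s["frame"];hsv=cv2.cvtColor(f,cv2.COLOR_RGB2HSV);H,S,V=[hsv[...,k].astype(int) for k in range(3)]
    for nm,m,z in(("red",((H<6)|(H>174))&(S>140)&(V>70),126),("blue",(H>98)&(H<125)&(S>60)&(V<120)&(V>40),136),("white",(S<70)&(V>160),88),("black",V<55,101)):
        for c,a,q in blobs(m,25,300):
            p=ray(s,*c,z-3)
            if 450<p[0]<560 and 60<p[1]<400: print(n,nm,c.round(0),a,p.round(0)[:2])
cv2.imwrite("pics/end.png",np.vstack(out)[:600])
E
```

```text
scene red [272. 201.] 138 [521.  95.]
scene blue [239. 188.] 177 [509. 181.]
scene blue [259. 217.] 69 [455.  83.]
scene white [211. 189.] 61 [506. 277.]
scene white [239. 202.] 218 [506. 187.]
scene black [179. 178.] 87 [487. 360.]
top red [267. 226.] 104 [520.  98.]
top blue [272. 217.] 33 [545.  81.]
top blue [245. 220.] 34 [536. 159.]
top white [240. 236.] 119 [495. 183.]
top white [214. 240.] 245 [485. 259.]
top white [275. 237.] 55 [493.  75.]
top white [189. 245.] 79 [467. 332.]
top black [178. 238.] 56 [486. 363.]
```

View pics/end.png

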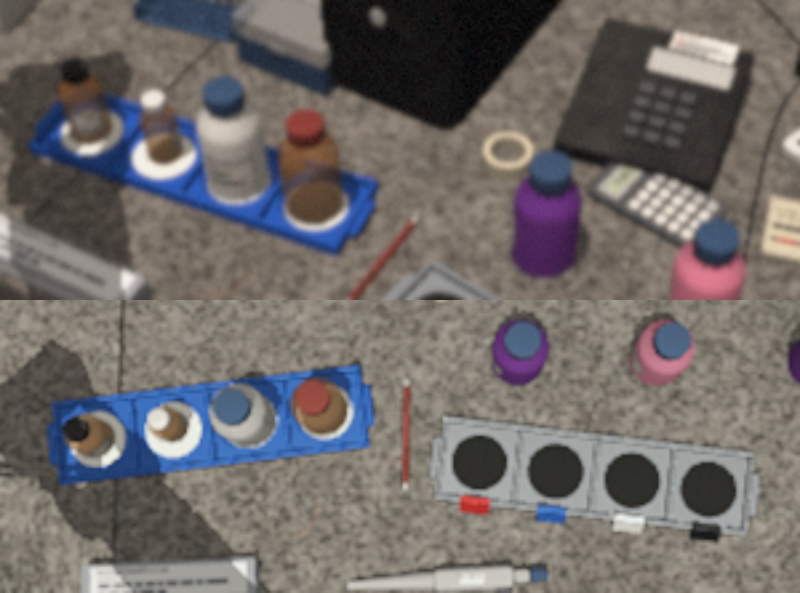

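The four bottles stand upright on their white discs. From left to right they are black, white, blue and red, which matches the bay centres to within a few mm. The grey rack is empty and the decoys are untouched.

```bash
python3 -c "
from workcell import r
print(r.finish_job())"
```

```text
the job is handed in; nothing more can be done
None
```

I moved all four bottles to the blue rack in reverse order (left to right: black, white, blue, red), upright, let go and within a few mm of their bay centres, and handed the job in at about 31 s.

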